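# Lift the loaded vial rack out of the sampler dock and hold it level

### The job

The vial rack has to come out of its sampler dock, but someone left a small bottle standing on its bare end: move that bottle first and leave it standing upright in the spill tray beside the jar, with the rack still seated. Then take the rack by its bridge handle, lift it straight up, level and with all its vials in place, to about 10 cm above its seat, and finish holding it there over the dock, steady and level - do not put it down or let go. Leave everything else where it stands.

Things in the scene. Friction and masses are not known exactly. Their poses are not given: they have to be found in the camera images.
- dock: White sampler dock fixed to the bench, the rack's seat: 200 mm (its x) by 116 mm (its y) slab, seat 20 mm above the bench, with a lip around it rising 12 mm higher. Origin: centre of its underside, on the bench. Yaw within about 0.6 rad of the robot's x axis; it may be on the robot's left or right.
- rack: Loose grey vial rack seated in the dock with 4 mm play inside the lip, about 0.35 kg empty: a 176 mm (its x) by 92 mm (its y) by 30 mm block with six round pockets 22 mm deep (at x = -60, -28 and 4 mm, y = +-28 mm), four of them holding vials, and a metal bridge handle over its middle. Its +x end is a bare deck without pockets. Origin: centre of its underside; z up.
- handle (a point): Centre of the rack's handle, 101 mm above the rack's underside over its middle (axes parallel to the rack's): a straight bar 76 mm long (rack x) with 14 mm by 14 mm section, on two 10 mm square posts at x = +-33 mm; the gap between the posts is 56 mm and below the bar 64 mm is free. The loaded rack's centre of mass lies within about 10 mm of the point under it. The vial tops are 26 mm below the bar's underside.
- bottle: Small amber reagent bottle with a white screw cap and a paper label band, closed, about 0.18 kg, left standing on the bare +x deck of the rack (on the top of the 30 mm block, about 60 mm from the handle's centre). 44 mm diameter up to 68 mm height, shoulder and neck 24 mm in diameter, then the cap; 110 mm high in all. Origin: centre of its underside; z up.
- cap (a point): A point in the middle of the bottle's cap, 97 mm above the bottle's underside. The cap is a cylinder 30 mm in diameter from 85 to 110 mm height, fixed firmly to the bottle: a good grip.
- tray: White open spill tray fixed to the bench, 200 mm (its x) by 160 mm (its y), 22 mm high, wall and floor 4 mm thick. Origin: centre of its underside, on the bench. The side of it towards its +x end holds a jar; the half towards its -x end is free (a bottle stood about 45 mm from the centre towards -x is clear of jar and walls). It is on the other side, left or right, from the dock.
- jar: Jar with a lid, 54 mm diameter, 75 mm high, loose, standing in the +x half of the spill tray. Origin: centre of its underside. To be left alone.
- spare_vial: Capped glass vial 22 mm diameter, 58 mm high, standing on the bench between dock and tray. Origin: centre of its underside. To be left alone.
- pen: White pen, 12 mm thick, about 130 mm long, lying on the bench between dock and tray. Origin: its underside at mid length. To be left alone.
- carton: Cardboard carton 70 x 110 x 45 mm high on the bench beyond the dock and tray. Origin: centre of its underside. To be left alone.
- beaker: Empty glass beaker, 64 mm diameter, 85 mm high, beyond the dock and tray. Origin: centre of its underside. To be left alone.
- wrench: Open-ended steel wrench lying on the bench beyond the dock and tray. Origin: on its underside. To be left alone.
- vial1: Capped glass vial, 22 mm diameter, 58 mm high, about 22 g, loose in the rack's pocket at rack x = -60 mm, y = -28 mm; its foot is 8 mm above the rack's underside. Origin: centre of its underside. It stays in its pocket.
- vial2: Capped glass vial, 22 mm diameter, 58 mm high, about 22 g, loose in the rack's pocket at rack x = -28 mm, y = 28 mm; its foot is 8 mm above the rack's underside. Origin: centre of its underside. It stays in its pocket.
- vial3: Capped glass vial, 22 mm diameter, 58 mm high, about 22 g, loose in the rack's pocket at rack x = 4 mm, y = -28 mm; its foot is 8 mm above the rack's underside. Origin: centre of its underside. It stays in its pocket.
- vial4: Capped glass vial, 22 mm diameter, 58 mm high, about 22 g, loose in the rack's pocket at rack x = 4 mm, y = 28 mm; its foot is 8 mm above the rack's underside. Origin: centre of its underside. It stays in its pocket.

How it is judged (in metres and radians):
On the way:
1. the bottle stands upright and released in the spill tray while the rack is still seated in its dock (x of bottle in the frame of tray between -0.085 and 0.085 m and y of bottle in the frame of tray between -0.065 and 0.065 m and z of bottle in the frame of tray below 0.01 m and angle between bottle's own z axis and vertical below 0.1 rad and contact force between the fingers and bottle below 0.1 N and linear speed of bottle below 0.03 m/s and z of rack in the frame of dock below 0.026 m and horizontal distance between rack and dock below 0.012 m), for 0.2 s.
At the end, for the whole second after the job is handed in: Rack held by the fingers alone over the dock (within 60 mm), 70 to 180 mm above its seat, tilt under 0.1 rad, slower than 30 mm/s and 0.15 rad/s, vials in their pockets; bottle released on the spill tray floor, tilt under 0.1 rad; bystanders within 30 mm of their start (x of bottle in the frame of tray between -0.085 and 0.085 m and y of bottle in the frame of tray between -0.065 and 0.065 m and z of bottle in the frame of tray below 0.01 m and angle between each of bottle, rack's own z axis and vertical below 0.1 rad and contact force between each of the fingers, rack and bottle below 0.1 N and linear speed of each of bottle, rack below 0.03 m/s and contact force between rack and dock below 0.1 N and contact force between rack and tray below 0.1 N and contact force between rack and jar below 0.1 N and contact force between rack and spare_vial below 0.1 N and contact force between rack and pen below 0.1 N and contact force between rack and carton below 0.1 N and contact force between rack and beaker below 0.1 N and contact force between rack and wrench below 0.1 N and z of rack in the frame of dock between 0.09 and 0.2 m and horizontal distance between rack and dock below 0.06 m and angular speed of rack below 0.15 rad/s and contact force between the fingers and rack above 2 N and z of vial1 in the frame of rack between 0 and 0.02 m and z of vial2 in the frame of rack between 0 and 0.02 m and z of vial3 in the frame of rack between 0 and 0.02 m and z of vial4 in the frame of rack between 0 and 0.02 m and not (distance of any of jar, spare_vial, pen, carton, beaker, wrench from where it was at the start of the episode above 0.03 m)); the arm keeps its last pose, push and grip.
It fails at once if the rack is tipped by more than 0.2 rad (angle between rack's own z axis and vertical above 0.2 rad).
It fails at once if the bottle is tipped over (more than 0.5 rad) (angle between bottle's own z axis and vertical above 0.5 rad).
It fails at once if a vial leaves its pocket (z of any of vial1, vial2, vial3, vial4 in the frame of rack above 0.025 m or z of any of vial1, vial2, vial3, vial4 in the frame of rack below -0.005 m).
It fails at once if a bystander is displaced by more than 30 mm (distance of any of jar, spare_vial, pen, carton, beaker, wrench from where it was at the start of the episode above 0.03 m).
It also fails if it takes over 53 s, if anything falls off the work surface, if the arm or the gripper's body presses on something with over 40 N, if the wrist force passes 120 N, or if a joint passes its speed limit or range.

### The arm

A 7-joint arm with a two-finger parallel gripper is mounted at the origin on the work surface. World frame = base frame: x ahead of the robot, y to its left, z up, the work surface at z = 0. Lengths are in mm, angles in rad, forces in N, time in s.
With the tool pointing down it reaches from about 400 to 875 mm from the base axis. Payload 4.4 kg.
Tool frame: the origin (TCP) lies on the centre line of the jaws, within the pads' length; the fingertips stand 25 mm ahead of it and the grasp point (between the pads) lies 6 mm ahead of it (ctrl.finger_overhang is the distance from the TCP to the fingertips, in mm); z points along the fingers, y is the line along which they close (so a half turn about z gives the same grasp; the last joint's range is limited). The gripper opens to 85 mm and grips with 20 to 120 N. Pads are 22 mm wide; open, the fingers measure 114 mm over their backs; the gripper's body (76 mm by 85 mm) begins 54 mm behind the grasp point. The pads swing forward as they close: fully open they stand 13 mm farther back than shut.
Start: joints at [1.057, 0.628, 0.038, 1.517, -0.027, 0.996, -0.02], TCP at [281.467, -585.913, 256.313] pointing down, gripper open.
Joint ranges: [-3.06, 3.06], [-0.37, 2.12], [-1.25, 1.32], [0.18, 2.47], [-1.1, 4.24], [0.23, 1.98], [-2.94, 2.94]. Speed limits (rad/s): [2.57, 2.57, 3.14, 3.14, 3.14, 3.14, 3.14].

### API

Orientations are given as [roll, pitch, yaw] about the fixed x, y, z axes, in that order (R = Rz(yaw) Ry(pitch) Rx(roll)).
In Python, from cell import ctrl gives the robot as it stands. The module is installed in compiled form; this text tells all that it offers.
- The arm moves only by the tool play_rows, never from a script. Its argument "targets" is a list of rows, each a list of 5 numbers: the closure, from 0 (fully open) to 1 (shut), then the shift along the tool's x, y, z in cm, then the turn about the tool's z in degrees. In form: [[gripper, dx, dy, dz, spin], ...]. A call has 1 to 10 rows; each row is the pose to reach, as a shift and turn from the pose commanded when the call began, along the tool's axes at that moment; what a row does not reach only later rows make up. A row lasts 1/10 s, in which the tool goes at most 50 mm and 8.59 degrees, less where a joint would pass 70% of its speed; a pose out of reach is approached as far as the arm can. A call with a gripper value outside its range is refused whole. The fingers move at their own pace and stop on an object; the grip force is fixed at half the most. Time passes only in rows, so rows that repeat a pose let the fingers close. It gives the time, the measured TCP pose, the force, the opening and the grip force at its end, in the units of the state.
- ctrl.read_state(): the state, without advancing time (a new reading comes with each control period).
- ctrl.get_image(name): name is "scene" or "top" or "wrist"; returns (picture, depth): 384x512x3 uint8, red, green, blue; 384x512 float32, mm along the optical axis (not along the pixel's ray), 0 where there is no reading.
- ctrl.calibration(name): a dict with "vfov" (degrees; the focal length in pixels is half the picture's height over the tangent of half this angle, whatever the lens; pixels are square), "cx", "cy" (the principal point, pixels), "extrinsics" (4x4, takes a point from camera to world coordinates); the wrist camera has in their place "mount" (4x4, takes a point from camera to tool coordinates, whose origin is the TCP and whose axes are the flange's). Camera axes: x right, y down, z forward; pixel columns grow to the right and rows downward; lengths in mm; the calibration is good to about 2 mm. A picture is of the moment at which its call begins: read the wrist's pose just before it. calibration takes no time and is no camera call.
- ctrl.finish_job(): hands the job in; it is judged then, once.
Trained networks look in the newest picture that a camera, given by its name, has taken for a name from the list of things; names that differ only in an ending like _2 or _b are one class to them, and where a whole thing is asked for, a point or a joint stands for the part that bears it (a point fixed in the world has none). Each returns a list of dicts, best first, with "confidence" (0 to 1); they miss things now and then, are a little off and sometimes report something else, mostly with a low value. They report only what shows in the picture. A call takes as long as a camera call.
- ctrl.search_frame(camera, name): "bbox" ([left, top, right, bottom] in pixels, round what is visible of it).
- ctrl.trace(camera, name): "pixels" (384x512 bool, what is visible of it) and "bbox" ([left, top, right, bottom] in pixels, round what is visible of it).
The state is a dict: "clock": time; "qpos": joint angles; "qd": joint speeds; "tau": joint torques, N m; "eef_pos": TCP position; "tool_rot": TCP orientation; "force": force on the tool from outside, world axes, zero at the start; "torque": the same for the moment, N m; "width": finger opening in mm; "gripper_force": force on a finger pad.
Only numpy, scipy, OpenCV 4.12 (cv2) and the standard library are available. Lean on these libraries where they do the work, as an engineer would, in place of code of your own. Each camera call takes 0.05 s, during which the arm holds its last target. There are 200 camera calls.

## Working session

There is one attempt and no reset: what is moved stays moved. The work goes in short steps, Python scripts to look and compute and a tool call to move; the robot and the scene stay as the last step left them, time stands still between calls to the robot, and variables do not carry over. Pictures are saved under pics/ and viewed, at most 10 in all, crops included, and the job is handed in when it is done.

Besides the shell and the picture viewer there is one more tool, called as a command line: name --pt "numbers of a row" for each row, then --argument value for the rest. play_rows: Moves the arm, as the interface text tells. Its arguments: {"type":"object","properties":{"targets":{"type":"array"}},"required":["targets"]}

```bash
mkdir -p pics; cat > h.py <<'E'
import numpy as np, cv2
from cell import ctrl
from scipy.spatial.transform import Rotation as R
def toolT():
    s=ctrl.read_state(); T=np.eye(4); T[:3,:3]=R.from_euler('xyz',s['tool_rot']).as_matrix(); T[:3,3]=s['eef_pos']; return T
def cloud(cam,T=None):
    c=ctrl.calibration(cam)
    if cam=='wrist': E=toolT()@np.array(c['mount'])
    else: E=np.array(c['extrinsics'])
    im,d=ctrl.get_image(cam)
    f=192/np.tan(np.radians(c['vfov'])/2)
    v,u=np.mgrid[:384,:512]
    P=np.stack([(u-c['cx'])*d/f,(v-c['cy'])*d/f,d],-1)@E[:3,:3].T+E[:3,3]
    P[d<=0]=np.nan
    return im,P
E
python3 - <<'E'
from h import *
print(ctrl.read_state())
ims=[]
for cam in ('top','scene'):
    im,P=cloud(cam); ims.append(im)
    for n in ('dock','rack','handle','bottle','cap','tray','jar','spare_vial','carton','beaker'):
        r=ctrl.trace(cam,n)
        for q in r[:1]:
            p=P[q['pixels']]; p=p[~np.isnan(p[:,0])]
            if len(p): print(cam,n,round(q['confidence'],2),q['bbox'],np.median(p,0).round(),np.percentile(p[:,2],[2,98]).round())
cv2.imwrite('pics/a.png',cv2.resize(np.vstack(ims),(448,600*112//100))[...,::-1] if 0 else cv2.resize(np.hstack(ims),(800,300))[...,::-1])
E
```

```text
{'clock': 0.0, 'qpos': array([ 1.05721585,  0.62934875,  0.03840095,  1.51837637, -0.0269667 ,
        0.99630789, -0.02003195]), 'qd': array([-0.00032673, -0.00086577,  0.00062412, -0.00115627,  0.00101474,
       -0.00092976,  0.00062456]), 'tau': array([-8.04729552e-05, -5.63405836e+01,  1.22631390e+00, -1.93440539e+01,
        1.10507780e-02,  1.05073774e-02, -2.42772347e-05]), 'eef_pos': array([ 281.21346132, -585.36964686,  255.38393612]), 'tool_rot': array([-3.13966945e+00,  2.97041711e-05,  4.47799658e-01]), 'force': array([ 0.03260455, -0.26944729,  0.14268682]), 'torque': array([0.01679638, 0.06147659, 0.02313942]), 'gripper_force': 0.0, 'width': 85.7831542392742}
top dock 0.74 [347.3, 220.7, 356.2, 232.6] [ 512. -218.   85.] [47. 89.]
top rack 0.68 [310.2, 186.5, 364.2, 269.6] [ 505. -185.   51.] [ 25. 130.]
top handle 0.67 [307.3, 183.9, 362.5, 271.1] [ 503. -184.   51.] [ 28. 130.]
top bottle 0.59 [337.0, 182.2, 364.0, 209.8] [ 572. -208.  128.] [ 70. 163.]
top cap 0.71 [338.8, 188.2, 363.9, 205.5] [ 572. -208.  127.] [ 54. 163.]
top tray 0.9 [116.1, 177.7, 206.7, 280.1]
[... 216 characters left out ...]
33. 214.  48.] [ 3. 87.]
scene dock 0.62 [167.5, 162.2, 258.4, 205.2] [ 568. -151.   21.] [ 1. 33.]
scene handle 0.98 [171.5, 133.2, 253.6, 194.6] [ 536. -182.   49.] [ 26. 127.]
scene bottle 0.73 [176.9, 128.9, 198.1, 177.6] [ 587. -205.  110.] [ 53. 160.]
scene cap 0.94 [177.6, 126.3, 199.6, 180.4] [ 587. -205.  109.] [ 54. 160.]
scene tray 0.8 [292.7, 209.9, 423.2, 314.6] [520. 223.   4.] [ 0. 22.]
scene jar 0.74 [320.2, 227.3, 345.9, 275.9] [588. 179.  58.] [ 9. 79.]
scene spare_vial 0.66 [237.1, 214.3, 241.4, 239.3] [625. -10.  35.] [ 1. 58.]
scene carton 0.56 [182.9, 256.2, 254.6, 327.0] [771.  73.  43.] [-0. 46.]
scene beaker 0.8 [282.7, 282.9, 322.1, 341.7] [724. 206.  55.] [ 1. 85.]
```

View pics/a.png

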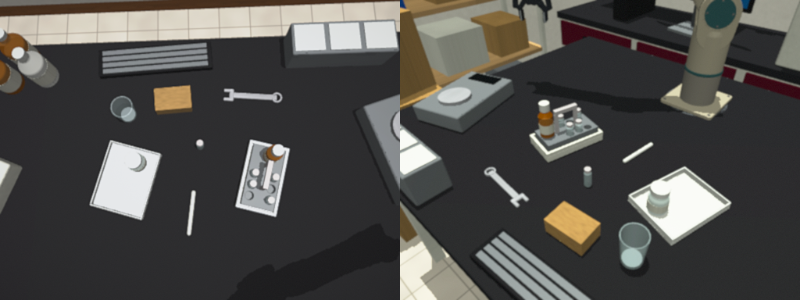

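```bash
python3 - <<'E'
from h import *
C={c:cloud(c) for c in('top','scene')}
for c,(im,P) in C.items():
    p=P.reshape(-1,3); p=p[~np.isnan(p[:,0])]
    near=p[np.hypot(p[:,0]-520,p[:,1]+185)<150]
    cap=near[(near[:,2]>152)&(near[:,2]<170)]
    print(c,'cap top',len(cap),cap.mean(0).round(1),((cap.min(0)+cap.max(0))/2).round(1))
    m=(near[:,2]>120)&(near[:,2]<133)&(np.hypot(*(near[:,:2]-cap[:,:2].mean(0)).T)>25)
    b=near[m]; 
    r=cv2.minAreaRect(b[:,:2].astype(np.float32)); print('bar',len(b),b.mean(0).round(1),r)
    rim=near[(near[:,2]>27)&(near[:,2]<37)]
    print('lip/rim',cv2.minAreaRect(rim[:,:2].astype(np.float32)))
    t=p[(np.hypot(p[:,0]-513,p[:,1]-219)<150)&(p[:,2]>14)&(p[:,2]<26)]
    print('tray rim',cv2.minAreaRect(t[:,:2].astype(np.float32)))
    j=p[(np.hypot(p[:,0]-570,p[:,1]-172)<50)&(p[:,2]>70)&(p[:,2]<90)]
    print('jar',j.mean(0).round())
E
```

```text
top cap top 187 [ 576.  -215.1  160.4] [ 575.6 -215.9  159. ]
bar 275 [ 517.3 -192.3  128.6] ((517.2479248046875, -193.0238800048828), (14.809507369995117, 75.71401977539062), 75.13125610351562)
lip/rim ((518.6661376953125, -194.56011962890625), (116.53890228271484, 200.53738403320312), 75.04108428955078)
tray rim ((522.90966796875, 208.78192138671875), (161.32711791992188, 200.36270141601562), 73.5374984741211)
jar [571. 174.  80.]
scene cap top 108 [ 578.9 -214.2  157.9] [ 577.5 -217.5  156.4]
bar 170 [ 520.6 -192.   125.5] ((517.9683837890625, -192.40419006347656), (16.981260299682617, 74.96878814697266), 76.03739929199219)
lip/rim ((518.3628540039062, -195.68069458007812), (119.09017944335938, 202.0063018798828), 74.97357940673828)
tray rim ((522.3955078125, 207.30978393554688), (161.45457458496094, 203.1167449951172), 73.25759887695312)
jar [575. 175.  77.]
```

play_rows --pt "0 5 -2.4 0 5" --pt "0 9.5 -4.6 0 10" --pt "0 14 -6.8 0 15" --pt "0 18.5 -9 0 20" --pt "0 23 -11.1 0 25" --pt "0 27.5 -13.3 0 30" --pt "0 32 -15.5 0 35" --pt "0 36.5 -17.7 0 40.7" --pt "0 40 -19.3 0 40.7" --pt "0 42.6 -20.6 0 40.7"

```text
clock: 2.2
eef_pos: [578.9, -211.4, 256.3]
tool_rot: [-3.14, -0.001, -0.258]
force: [-0.5, -0.8, -0.0]
width: 85.5
gripper_force: 0.0
```

play_rows --pt "0 0 0 0 0" --pt "0 0 0 0 0"

```text
clock: 2.4
eef_pos: [576.4, -215.3, 256.1]
tool_rot: [3.141, 0.0, -0.261]
force: [0.4, 0.0, -0.0]
width: 86.0
gripper_force: 0.0
```

```bash
cat > look.py <<'E'
from h import *
im,P=cloud('wrist'); p=P.reshape(-1,3); p=p[~np.isnan(p[:,0])]
T=toolT(); print(T[:3,3].round(1), np.degrees(R.from_matrix(T[:3,:3]).as_euler('xyz')).round(1))
near=p[np.hypot(p[:,0]-520,p[:,1]+195)<150]
cap=near[(near[:,2]>152)&(near[:,2]<170)]
if len(cap): print('cap',len(cap),cap.mean(0).round(1),((cap.min(0)+cap.max(0))/2).round(1))
b=near[(near[:,2]>120)&(near[:,2]<133)&(np.hypot(near[:,0]-576,near[:,1]+216)>28)]
if len(b): print('bar',len(b),b.mean(0).round(1),cv2.minAreaRect(b[:,:2].astype(np.float32)))
import sys; cv2.imwrite(sys.argv[1],im[...,::-1])
E
python3 look.py pics/b.png
```

```text
[ 575.7 -216.7  256.3] [179.9   0.  -15.1]
cap 1404 [ 576.7 -218.1  160. ] [ 575.4 -217.8  157.3]
bar 1254 [ 517.2 -194.9  128.3] ((515.9989013671875, -194.44284057617188), (13.650165557861328, 75.42826080322266), 75.17694854736328)
```

View pics/b.png

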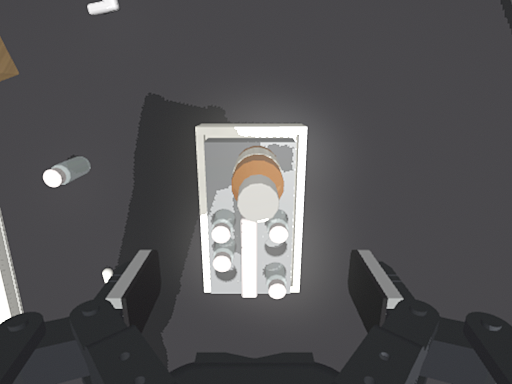

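The wrist view shows the cap at about (258,200) above the bare deck, with the bar behind it at (250,255) and four vials beside it. The measurements agree with the overhead cameras to 2 mm, so I'll descend onto the cap and close.

play_rows --pt "0 0 0.1 2.5 0" --pt "0 0 0.1 5 0" --pt "0 0 0.1 7 0" --pt "0 0 0.1 8.5 0" --pt "0 0 0.1 9.5 0" --pt "0 0 0.1 10.3 0" --pt "0 0 0.1 10.3 0" --pt "0 0 0.1 10.3 0"

```text
clock: 3.25
eef_pos: [576.2, -217.3, 153.8]
tool_rot: [3.141, -0.001, -0.263]
force: [0.6, 0.3, 0.5]
width: 85.4
gripper_force: 0.0
```

play_rows --pt "1 0 0 0 0" --pt "1 0 0 0 0" --pt "1 0 0 0 0" --pt "1 0 0 0 0" --pt "1 0 0 0 0" --pt "1 0 0 0 0" --pt "1 0 0 0 0" --pt "1 0 0 0 0" --pt "1 0 0 0 0" --pt "1 0 0 0 0"

```text
clock: 4.25
eef_pos: [576.3, -217.0, 153.8]
tool_rot: [3.141, -0.001, -0.263]
force: [-1.1, -0.8, 6.4]
width: 28.6
gripper_force: 59.1
```

play_rows --pt "1 0 0 -0.5 0" --pt "1 0 0 -1.5 0" --pt "1 0 0 -3 0" --pt "1 0 0 -4.7 0" --pt "1 0 0 -6.5 0" --pt "1 0 0 -8.3 0" --pt "1 0 0 -10 0" --pt "1 0 0 -11.2 0" --pt "1 0 0 -12 0" --pt "1 0 0 -12 0"

```text
clock: 5.25
eef_pos: [576.5, -216.9, 274.3]
tool_rot: [3.142, -0.002, -0.262]
force: [0.5, 0.1, -1.8]
width: 28.4
gripper_force: 59.2
```

play_rows --pt "1 -0.3 -0.6 0 0" --pt "1 -1 -1.9 0 0" --pt "1 -2 -3.9 0 0" --pt "1 -3.2 -6.2 0 0" --pt "1 -4.4 -8.5 0 0" --pt "1 -5.6 -10.8 0 0" --pt "1 -6.8 -13.1 0 0" --pt "1 -8 -15.4 0 0" --pt "1 -9.2 -17.7 0 0" --pt "1 -10.4 -20 0 0"

```text
clock: 6.25
eef_pos: [526.0, 5.8, 272.7]
tool_rot: [-3.141, 0.002, -0.261]
force: [-0.3, -0.0, -1.7]
width: 28.7
gripper_force: 59.2
```

play_rows --pt "1 -1.2 -2.3 0 0" --pt "1 -2.4 -4.6 0 0" --pt "1 -3.6 -6.9 0 0" --pt "1 -4.8 -9.2 0 0" --pt "1 -6 -11.5 0 0" --pt "1 -7.2 -13.8 0 0" --pt "1 -8.4 -16.1 0 0" --pt "1 -9.4 -18.1 0 0" --pt "1 -10.1 -19.3 0 0" --pt "1 -10.3 -19.8 0 0"

```text
clock: 7.25
eef_pos: [477.8, 223.3, 272.8]
tool_rot: [3.141, 0.002, -0.259]
force: [0.7, 0.1, -1.0]
width: 28.7
gripper_force: 59.3
```

play_rows --pt "1 0 0 0 0" --pt "1 0 0 0 0" --pt "1 0 0 0 0"

```text
clock: 7.55
eef_pos: [479.8, 219.9, 273.3]
tool_rot: [3.141, -0.0, -0.265]
force: [1.0, -0.4, -1.4]
width: 28.4
gripper_force: 59.3
```

```bash
python3 - <<'E'
from h import *
im,P=cloud('wrist');cv2.imwrite('pics/c.png',im[...,::-1]); T=toolT();print(T.round(3)); print(ctrl.read_state()['width'])
im,P=cloud('scene'); p=P.reshape(-1,3); p=p[~np.isnan(p[:,0])]
q=p[(np.hypot(p[:,0]-480,p[:,1]-221)<26)&(p[:,2]>30)&(p[:,2]<275)]
for z in range(100,290,10):
  s=q[(q[:,2]>=z)&(q[:,2]<z+10)]
  if len(s): print(z,len(s),s.mean(0).round(1),s[:,2].min().round(1))
cv2.imwrite('pics/d.png',im[...,::-1])
E
```

```text
[[ 9.65000e-01 -2.62000e-01  0.00000e+00  4.79775e+02]
 [-2.62000e-01 -9.65000e-01 -1.00000e-03  2.20070e+02]
 [ 0.00000e+00  0.00000e+00 -1.00000e+00  2.73348e+02]
 [ 0.00000e+00  0.00000e+00  0.00000e+00  1.00000e+00]]
29.01961399522828
160 12 [493.  227.  169.5] 168.8
170 117 [496.  223.2 175.1] 170.1
180 113 [496.6 224.1 185.1] 180.0
190 130 [496.6 223.7 195. ] 190.2
200 131 [496.6 224.4 205.1] 200.1
210 148 [495.9 223.8 214.9] 210.0
220 131 [495.7 224.5 225. ] 220.0
230 169 [495.3 223.5 235.5] 230.2
240 165 [491.6 220.6 244.4] 240.0
250 131 [490.9 221.6 255.3] 250.0
260 161 [491.4 222.2 265.1] 260.1
270 77 [491.3 222.1 272.4] 270.0
```

View pics/d.png

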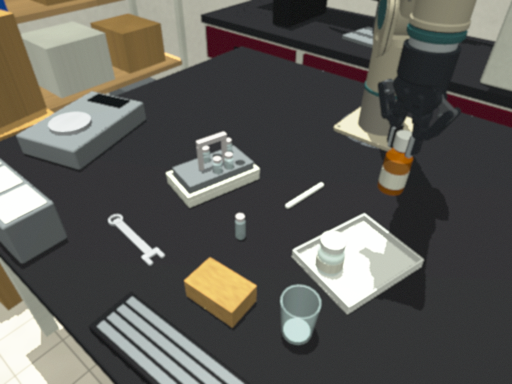

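The bottle hangs upright at about (395,170) over the tray's free half. Its foot is at z≈170, and the rack is still seated at (213,175). I'll lower it about 165 mm.

play_rows --pt "1 0 0 1 0" --pt "1 0 0 3 0" --pt "1 0 0 5.5 0" --pt "1 0 0 8 0" --pt "1 0 0 10.5 0" --pt "1 0 0 12.5 0" --pt "1 0 0 14 0" --pt "1 0 0 15 0" --pt "1 0 0 15.5 0" --pt "1 0 0 15.5 0"

```text
clock: 8.65
eef_pos: [479.3, 221.1, 117.8]
tool_rot: [3.141, 0.001, -0.263]
force: [-0.0, 0.1, -1.5]
width: 28.3
gripper_force: 59.3
```

play_rows --pt "1 0 0 0.2 0" --pt "1 0 0 0.4 0" --pt "1 0 0 0.6 0" --pt "1 0 0 0.8 0" --pt "1 0 0 0.9 0" --pt "1 0 0 1.0 0" --pt "1 0 0 1.0 0"

```text
clock: 9.35
eef_pos: [479.4, 221.3, 108.2]
tool_rot: [3.141, 0.0, -0.263]
force: [-0.2, -0.2, -2.3]
width: 28.5
gripper_force: 59.3
```

play_rows --pt "1 0 0 0.1 0" --pt "1 0 0 0.1 0" --pt "1 0 0 0.1 0"

```text
clock: 9.65
eef_pos: [479.6, 221.3, 107.7]
tool_rot: [-3.141, -0.0, -0.263]
force: [-0.5, -0.9, 4.3]
width: 28.4
gripper_force: 59.8
```

play_rows --pt "0.6 0 0 0 0" --pt "0 0 0 0 0" --pt "0 0 0 0 0" --pt "0 0 0 0 0" --pt "0 0 0 0 0" --pt "0 0 0 0 0" --pt "0 0 0 0 0" --pt "0 0 0 0 0"

```text
clock: 10.45
eef_pos: [479.4, 221.3, 107.3]
tool_rot: [-3.142, -0.0, -0.263]
force: [0.9, -0.3, -0.0]
width: 85.5
gripper_force: 0.0
```

play_rows --pt "0 0 0 -1 0" --pt "0 0 0 -3 0" --pt "0 0 0 -5.5 0" --pt "0 0 0 -8 0" --pt "0 0 0 -10.5 0" --pt "0 0 0 -12.5 0" --pt "0 0 0 -13.5 0" --pt "0 0 0 -14 0" --pt "0 0 0 -14 0"

```text
clock: 11.35
eef_pos: [479.4, 221.4, 247.6]
tool_rot: [-3.141, -0.0, -0.263]
force: [0.7, -0.4, -0.3]
width: 85.4
gripper_force: 0.0
```

```bash
python3 - <<'E'
from h import *
im,P=cloud('scene'); p=P.reshape(-1,3); p=p[~np.isnan(p[:,0])]
q=p[(np.hypot(p[:,0]-480,p[:,1]-221)<40)&(p[:,2]>10)&(p[:,2]<125)]
for z in range(10,125,15):
  s=q[(q[:,2]>=z)&(q[:,2]<z+15)]
  if len(s): print(z,len(s),s.mean(0).round(1),s[:,2].max().round(1))
im2,P=cloud('wrist')
cv2.imwrite('pics/e.png',cv2.resize(np.hstack([im,im2]),(800,300))[...,::-1]); print(toolT()[:3,3],ctrl.read_state()['width'])
E
```

```text
10 113 [495.9 224.9  17.7] 24.9
25 132 [496.2 224.7  32.7] 40.0
40 137 [495.4 224.6  47.8] 54.9
55 134 [495.3 224.8  62.6] 69.9
70 219 [490.2 223.   76.8] 85.0
85 78 [490.2 223.5  93.9] 99.6
100 210 [484.4 221.4 110.4] 115.0
115 3 [479.6 217.3 115.1] 115.3
[478.8933657  221.16407225 246.55621534] 85.25458715640688
```

View pics/e.png

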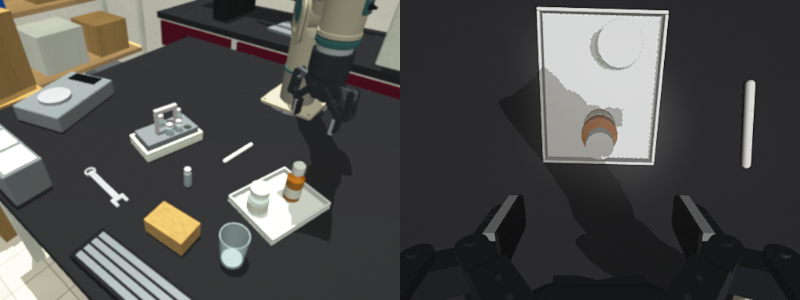

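The left view shows the bottle standing upright and free at (295,180), and the right view shows it clear of the jar. Next is the handle.

play_rows --pt "0 1 2.7 0 0" --pt "0 2.5 6.8 0 0" --pt "0 4 10.9 0 0" --pt "0 5.5 14.9 0 0" --pt "0 7 19 0 0" --pt "0 8.5 23.1 0 0" --pt "0 10 27.1 0 0" --pt "0 11.5 31.2 0 0" --pt "0 13 35.3 0 0" --pt "0 14 38 0 0"

```text
clock: 12.45
eef_pos: [515.1, -185.7, 246.3]
tool_rot: [3.14, 0.001, -0.266]
force: [-0.2, -0.1, -0.7]
width: 85.6
gripper_force: 0.0
```

play_rows --pt "0 0.4 1.1 0 0" --pt "0 0.4 1.1 0 0" --pt "0 0.4 1.1 0 0" --pt "0 0.4 1.1 0 0"

```text
clock: 12.85
eef_pos: [517.1, -191.1, 247.0]
tool_rot: [-3.14, 0.001, -0.259]
force: [0.1, -0.5, -0.5]
width: 85.4
gripper_force: 0.0
```

```bash
python3 look.py pics/f.png
```

```text
[ 517.2 -191.3  247.2] [-179.9    0.   -14.9]
bar 1624 [ 517.3 -195.   128.3] ((516.0037231445312, -194.918212890625), (13.451678276062012, 74.7464599609375), 74.95269012451172)
```

View pics/f.png

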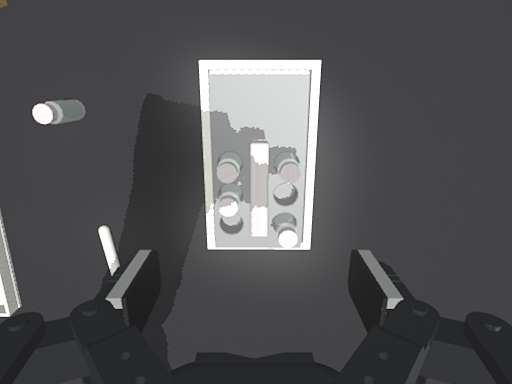

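The bar runs at about (260,188) between the vials, and the deck is clear. I'll correct 3 mm sideways, descend 120 mm and close.

play_rows --pt "0 0 0.3 1.5 0" --pt "0 0 0.3 4 0" --pt "0 0 0.3 6.5 0" --pt "0 0 0.3 8.5 0" --pt "0 0 0.3 10 0" --pt "0 0 0.3 11.2 0" --pt "0 0 0.3 11.9 0" --pt "0 0 0.3 12 0" --pt "0 0 0.3 12 0"

```text
clock: 13.8
eef_pos: [516.5, -196.4, 127.7]
tool_rot: [-3.142, -0.001, -0.262]
force: [-1.0, 0.1, 0.3]
width: 85.7
gripper_force: 0.0
```

play_rows --pt "1 0 0 0 0" --pt "1 0 0 0 0" --pt "1 0 0 0 0" --pt "1 0 0 0 0" --pt "1 0 0 0 0" --pt "1 0 0 0 0" --pt "1 0 0 0 0" --pt "1 0 0 0 0" --pt "1 0 0 0 0" --pt "1 0 0 0 0"

```text
clock: 14.8
eef_pos: [516.5, -196.0, 127.4]
tool_rot: [-3.141, -0.0, -0.262]
force: [0.9, 3.8, 3.2]
width: 12.8
gripper_force: 59.6
```

play_rows --pt "1 0 0 -0.1 0" --pt "1 0 0 -0.3 0" --pt "1 0 0 -0.6 0" --pt "1 0 0 -0.9 0" --pt "1 0 0 -1.2 0" --pt "1 0 0 -1.6 0" --pt "1 0 0 -2 0" --pt "1 0 0 -2.4 0" --pt "1 0 0 -2.8 0" --pt "1 0 0 -3 0"

```text
clock: 15.8
eef_pos: [516.4, -196.6, 157.9]
tool_rot: [3.142, -0.001, -0.263]
force: [-0.1, -0.3, -5.2]
width: 13.2
gripper_force: 58.4
```

```bash
cat > tilt.py <<'E'
from h import *
im,P=cloud('wrist'); T=toolT(); print(T[:3,3].round(1))
p=P.reshape(-1,3); p=p[~np.isnan(p[:,0])]
z0=T[2,3]-107
e=np.array([np.cos(.262),-np.sin(.262)]); n=np.array([-e[1],e[0]])
d=p[:,:2]-T[:2,3]; x=d@e; y=d@n
for nm,m in (('deck',(x>25)&(x<80)&(abs(y)<40)&(abs(p[:,2]-30-z0)<20)),):
    q=p[m]; A=np.c_[x[m],y[m],np.ones(m.sum())]
    c=np.linalg.lstsq(A,q[:,2],rcond=None)[0]
    r=abs(A@c-q[:,2])<3; c=np.linalg.lstsq(A[r],q[r,2],rcond=None)[0]
    print(nm,m.sum(),r.sum(),'slopes x,y',c[:2].round(4),'underside z',(c[2]-30).round(1))
for nm in ('scene',):
    im2,_=cloud(nm)
cv2.imwrite(__import__('sys').argv[1],cv2.resize(np.hstack([im2,im]),(800,300))[...,::-1])
E
python3 tilt.py pics/g.png
```

```text
[ 516.5 -196.6  158. ]
deck 12436 12322 slopes x,y [-0.0009  0.0096] underside z 51.2
```

View pics/g.png

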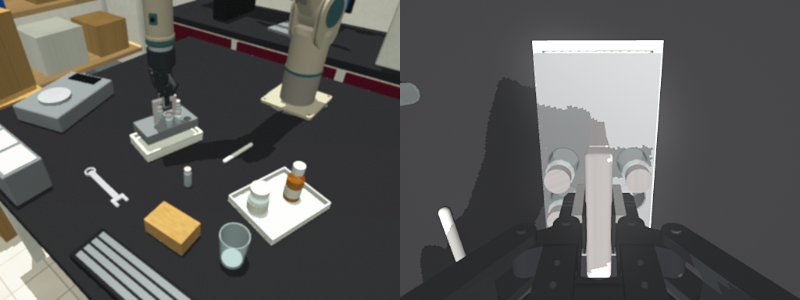

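The rack is off its seat at (165,125), level (slopes under 0.01) and with its vials seated. I'll raise it the remaining 75 mm.

play_rows --pt "1 0 0 -0.3 0" --pt "1 0 0 -1 0" --pt "1 0 0 -2 0" --pt "1 0 0 -3 0" --pt "1 0 0 -4 0" --pt "1 0 0 -5 0" --pt "1 0 0 -6 0" --pt "1 0 0 -6.8 0" --pt "1 0 0 -7.3 0" --pt "1 0 0 -7.5 0"

```text
clock: 16.9
eef_pos: [516.4, -196.6, 232.9]
tool_rot: [-3.142, -0.001, -0.263]
force: [0.1, -0.4, -4.8]
width: 13.1
gripper_force: 58.5
```

play_rows --pt "1 0 0 0 0" --pt "1 0 0 0 0" --pt "1 0 0 0 0" --pt "1 0 0 0 0" --pt "1 0 0 0 0" --pt "1 0 0 0 0" --pt "1 0 0 0 0" --pt "1 0 0 0 0" --pt "1 0 0 0 0" --pt "1 0 0 0 0"

```text
clock: 17.9
eef_pos: [516.2, -196.5, 232.3]
tool_rot: [-3.142, -0.0, -0.263]
force: [0.5, -0.1, -5.3]
width: 13.4
gripper_force: 58.5
```

```bash
python3 tilt.py pics/i.png
```

```text
[ 516.2 -196.5  232.3]
deck 12379 12267 slopes x,y [-0.0016  0.0095] underside z 125.7
```

View pics/i.png

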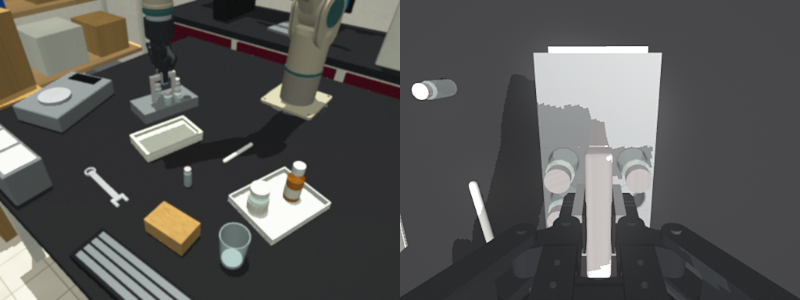

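The rack hangs level at (165,100) with its underside at z≈126, about 106 mm above the seat. The bottle stands at (295,180) and the bystanders haven't moved. I'm handing in.

```bash
python3 -c "
from cell import ctrl; print(ctrl.finish_job())"
```

```text
the job is handed in; nothing more can be done
None
```

The job is handed in, with no verdict returned: the bottle stands upright and released in the spill tray, and the rack is held level about 106 mm above its seat over the dock, its vials in place.

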